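# Bring the spice tin round to the front of the revolving tray

### The job

The cook needs the spice tin: spin the revolving steel tray by pushing the pegs on its rim with a fingertip, either way round, until the orange tin stands at the front, squarely in line with the red mark that sticks out from under the tray, and leave the tray at rest. Only push the tray: do not touch or lift the tin or the glasses riding on it, keep them standing in their places on the tray, and leave everything else on the counter alone.

Things in the scene. Friction and masses are not known exactly. Their poses are not given: they have to be found in the camera images.
- stand: fixed foot of the revolving tray, bolted to the counter; origin on the counter on the tray's turning axis, z up; its own -x axis points along the red front mark, roughly towards the robot (within about 0.6 rad). The red mark is a flat strip 28 mm wide, 6 mm high, lying on the counter, reaching from under the tray to 205 mm from the axis.
- front_mark (a point): point on top of the red strip's middle line, 190 mm from the turning axis, 6 mm above the counter: the direction from the axis to this point is the front
- tray_center (a point): point on the turning axis at the level of the tray's floor, 44 mm above the counter
- tray (a joint): turn of the tray about the vertical axis, rad, positive anticlockwise from above; free 12 rad either way, starts within 0.55 of zero. Stiff bearing: takes about 1.5 N at a peg and stops almost at once when not pushed. Tray 296 mm across, floor 44 mm and lip 52 mm above the counter.
- peg_top (a point): top of peg 0, turns with the tray. Six upright black pegs stand just inside the lip, 134 mm from the axis, 60 degrees apart (peg k at stand yaw + joint + k*60 degrees); each 12 mm thick with a 16 mm ball on top, its top 106 mm above the counter
- tin_center (a point): closed orange spice tin, upright, loose, round, 60 mm across and 60 mm tall, standing on the tray with its centre about 58 mm from the turning axis; carried round by friction; this point is its centre, 30 mm above its foot
- glass_a_center (a point): a clear cutting-chai glass, empty and loose, 72 mm tall, 52 mm across the mouth, 40 mm across the foot; this point is its centre, 36 mm above its foot. It stands on the tray about 58 mm from the axis.
- glass_b_center (a point): a clear cutting-chai glass, empty and loose, 72 mm tall, 52 mm across the mouth, 40 mm across the foot; this point is its centre, 36 mm above its foot. It stands on the tray about 58 mm from the axis.
- glass_c_center (a point): a clear cutting-chai glass, empty and loose, 72 mm tall, 52 mm across the mouth, 40 mm across the foot; this point is its centre, 36 mm above its foot. It stands on the tray about 58 mm from the axis.
- glass_d_center (a point): a clear cutting-chai glass, empty and loose, 72 mm tall, 52 mm across the mouth, 40 mm across the foot; this point is its centre, 36 mm above its foot. It stands on the counter, to the robot's left; leave it alone.
- pan_center (a point): steel saucepan, 176 mm across, 85 mm tall, on the black induction plate (62 mm high) to the robot's right, black handle pointing away to the right; this point is at its centre, 42 mm above its bottom; leave it alone
- sugar_mid (a point): clear jar with green lid, 80 mm across, 130 mm tall, on the counter to the left; this point is its centre; leave it alone
- spoon_grip (a point): steel spoon lying on the counter to the left; this point is on its handle; leave it alone
- matches_mid (a point): blue matchbox 55 x 36 x 16 mm on the counter to the left; this point is its centre; leave it alone
There are look-alikes about, which are no part of the job. What is shaped like the part that bears glass_b_center but blue, pink or yellow is not meant.

How it is judged:
At the end, for the whole second after the job is handed in: the tin's centre is within 10 mm of the red mark's line, on its side, 40 to 80 mm from the axis; the tray is still (under 0.05 rad/s); tin and three glasses upright on the tray, within 80 mm of the axis; other things within 15 mm of their start (y of tin_center in the frame of stand between -0.01 and 0.01 m and x of tin_center in the frame of stand between -0.08 and -0.04 m and velocity of joint tray between -0.05 and 0.05 rad/s and angle between each of tin_center, glass_a_center, glass_b_center, glass_c_center's own z axis and vertical below 0.1 rad and horizontal distance between each of tin_center, glass_a_center, glass_b_center, glass_c_center and tray_center below 0.08 m and height (world z) of tin_center between 0.068 and 0.085 m and height (world z) of glass_a_center between 0.068 and 0.085 m and height (world z) of glass_b_center between 0.068 and 0.085 m and height (world z) of glass_c_center between 0.068 and 0.085 m and distance of each of glass_d_center, pan_center, sugar_mid, spoon_grip, matches_mid from where it was at the start of the episode below 0.015 m); the robot touches nothing.
It fails at once if the robot touches the tin or a glass on the tray (over 0.5 N) (contact force between any of the fingers, the arm and tin above 0.5 N or contact force between any of the fingers, the arm and glass_a above 0.5 N or contact force between any of the fingers, the arm and glass_b above 0.5 N or contact force between any of the fingers, the arm and glass_c above 0.5 N).
It fails at once if the tin or a glass on the tray is lifted (over 12 mm) or tipped (over 0.3 rad) (height (world z) of tin_center above 0.086 m or angle between any of tin_center, glass_a_center, glass_b_center, glass_c_center's own z axis and vertical above 0.3 rad or height (world z) of any of glass_a_center, glass_b_center, glass_c_center above 0.092 m).
It fails at once if the tin or a glass on the tray is shoved out of its place (its centre under 38 mm or over 80 mm from the axis) (horizontal distance between any of tin_center, glass_a_center, glass_b_center, glass_c_center and tray_center below 0.038 m or horizontal distance between any of tin_center, glass_a_center, glass_b_center, glass_c_center and tray_center above 0.08 m).
It fails at once if something else on the counter is moved (over 15 mm) (distance of any of glass_d_center, pan_center, sugar_mid, spoon_grip, matches_mid from where it was at the start of the episode above 0.015 m).
It also fails if it takes over 69 s, if anything falls off the work surface, if the arm or the gripper's body presses on something with over 40 N, if the wrist force passes 120 N, or if a joint passes its speed limit or range.

### The arm

A 7-joint arm with a two-finger parallel gripper is mounted at the origin on the work surface. World frame = base frame: x ahead of the robot, y to its left, z up, the work surface at z = 0. Lengths are in m, angles in rad, forces in N, time in s.
With the tool pointing down it reaches from about 0.4 to 0.85 m from the base axis. Payload 4.5 kg.
Tool frame: the origin (TCP) lies at the very end of the fingers, on their centre line; the grasp point (between the pads) lies 19 mm behind it (r.pinch_z is the distance from the TCP to the grasp point, in m); z points along the fingers, y is the line along which they close (so a half turn about z gives the same grasp; the last joint's range is limited). The gripper opens to 88 mm and grips with 3 to 60 N. Pads are 18 mm wide; open, the fingers measure 123 mm over their backs; the gripper's body (75 mm by 187 mm) begins 45 mm behind the grasp point.
Start: joints at [1.228, 0.689, -0.195, 1.565, 0.157, 0.902, -0.215], TCP at [0.23, -0.581, 0.239] pointing down, gripper open.
Joint ranges: [-3.01, 3.01], [-0.46, 2.08], [-1.47, 1.51], [0.13, 2.56], [-1, 4.14], [0.04, 2.09], [-2.66, 2.66]. Speed limits (rad/s): [2.57, 2.57, 3.14, 3.14, 3.14, 3.14, 3.14].

### API

Orientations are given as a unit quaternion [x, y, z, w].
In Python, from plant import r, cams gives the robot as it stands.
- The arm moves only by the shell command python3 -m pendant 'ROWS' [FORCE]. ROWS is JSON, a list of rows, each a list of 3 entries, a list of its own where there are three numbers: the closure, from -1 (fully open) to 1 (shut), then the shift along the tool's x, y, z in mm, then the turn, a rotation vector about the tool's x, y, z in degrees. A call has 1 to 8 rows; each row shifts and turns the commanded pose from where the row before left it, along the tool's axes as they then stand; what a row does not reach is not made up. A row lasts 1/8 s, in which the tool goes at most 62.5 mm and 10.7 degrees, less where a joint would pass 70% of its speed; a pose out of reach is approached as far as the arm can. A call with a gripper value outside its range is refused whole. The fingers move at their own pace and stop on an object; FORCE is the grip in N (left out, the last holds). Time passes only in rows, so rows that do not move let the fingers close. It gives the time, the measured TCP pose, the force, the opening and the grip force at its end, in the units of the state.
- r.get_state(): the state, without advancing time (a new reading comes with each control period).
- cams.snapshot(name): name is "side" or "top" or "wrist"; returns a dict with "img" (480x640x3 uint8, red, green, blue), "camera_matrix" (3x3 intrinsics, pixels), "D" ([k1, k2, p1, p2, k3] as OpenCV has them; the pictures are not rectified), "camera_from_world" (4x4, takes a point from world to camera coordinates); the wrist camera has in their place "tool_from_camera" (4x4, takes a point from camera to tool coordinates, whose origin is the TCP and whose axes are the flange's). Camera axes: x right, y up, looking along -z (the intrinsics and any distortion apply to the point x, -y, -z); pixel columns grow to the right and rows downward; lengths in m; the calibration is good to about 2 mm. A picture is of the moment at which its call begins: read the wrist's pose just before it. There is no depth.
- r.finish_job(): hands the job in; it is judged then, once.
The state is a dict: "clock": time; "q": joint angles; "qd": joint speeds; "joint_torque": joint torques, N m; "tool_pos": TCP position; "eef_rot": TCP orientation; "contact_force": force on the tool from outside, world axes, zero at the start; "moment": the same for the moment, N m; "opening": opening from 0.0 (shut) to 1.0 (fully open); "finger_force": force on a finger pad.
Only numpy, scipy, OpenCV 4.12 (cv2) and the standard library are available. Lean on these libraries where they do the work, as an engineer would, in place of code of your own. Each camera call takes 0.05 s, during which the arm holds its last target. There are 200 camera calls.

## Working session

There is one attempt and no reset: what is moved stays moved. The work goes in short steps, Python scripts to look and compute and a shell command to move; the robot and the scene stay as the last step left them, time stands still between calls to the robot, and variables do not carry over. Pictures are saved under pics/ and viewed, at most 10 in all, crops included, and the job is handed in when it is done.

```bash
mkdir -p pics; ls; cat > h.py <<'E'
import numpy as np, cv2
from plant import r, cams
def snap(n,f=None):
    s=cams.snapshot(n)
    if f: cv2.imwrite('pics/'+f,s['img'][:,:,::-1])
    return s
def ray(s,uv):
    p=cv2.undistortPoints(np.array([[uv]],float),np.array(s['camera_matrix']),np.array(s['D']))[0,0]
    T=np.array(s['camera_from_world']);R=T[:3,:3];o=-R.T@T[:3,3]
    return o,R.T@np.array([p[0],-p[1],-1.])
def onz(s,uv,z):
    o,d=ray(s,uv);return o+d*(z-o[2])/d[2]
def proj(s,P):
    T=np.array(s['camera_from_world']);c=T[:3,:3]@np.array(P)+T[:3,3]
    q=cv2.projectPoints(np.array([[c[0],-c[1],-c[2]]]),np.zeros(3),np.zeros(3),np.array(s['camera_matrix']),np.array(s['D']))[0]
    return q.ravel()
E
python3 - <<'E'
from h import *
a=snap('top','top.png');b=snap('side','side.png')
print(r.get_state())
for s in(a,b):print(np.round(np.array(s['camera_from_world']),3),s['D'],s['camera_matrix'])
E
```

```text
pics
{'clock': 0.1, 'q': array([ 1.22779008,  0.68985362, -0.19453492,  1.56622975,  0.15731586,
        0.90250014, -0.21512657]), 'qd': array([ 0.00046761, -0.0020299 ,  0.00080428, -0.0027849 ,  0.00052564,
        0.00060412,  0.00111432]), 'joint_torque': array([-2.89890522e-03, -5.28493631e+01, -1.27116110e+00, -1.53834325e+01,
       -5.25030855e-02,  2.06343684e-03,  6.20017590e-05]), 'tool_pos': array([ 0.22972806, -0.58064792,  0.23802237]), 'eef_rot': array([ 9.82297721e-01,  1.87324718e-01, -2.10201763e-04, -7.70665382e-04]), 'contact_force': array([ 0.24583046, -0.10697529, -0.09244283]), 'moment': array([ 0.01797475,  0.02598573, -0.00641174]), 'finger_force': 0.0, 'opening': 0.9999198378503903}
[[-0.025 -1.     0.018  0.023]
 [ 0.991 -0.022  0.13  -0.515]
 [-0.13   0.021  0.991 -1.543]
 [ 0.     0.     0.     1.   ]] [0.04195358 0.         0.         0.         0.        ] [[622.32503265   0.         321.98259134]
 [  0.         622.32503265 239.77098893]
 [  0.           0.           1.        ]]
[[ 0.92  -0.391  0.013 -0.482]
 [ 0.238  0.587  0.773 -0.209]
 [-0.31  -0.709  0.634 -1.502]
 [ 0.     0.     0.     1.   ]] [-0.20815871  0.          0.          0.          0.        ] [[604.58215047   0.         318.95553938]
 [  0.         604.58215047 221.78965051]
 [  0.           0.           1.        ]]
```

View pics/top.png

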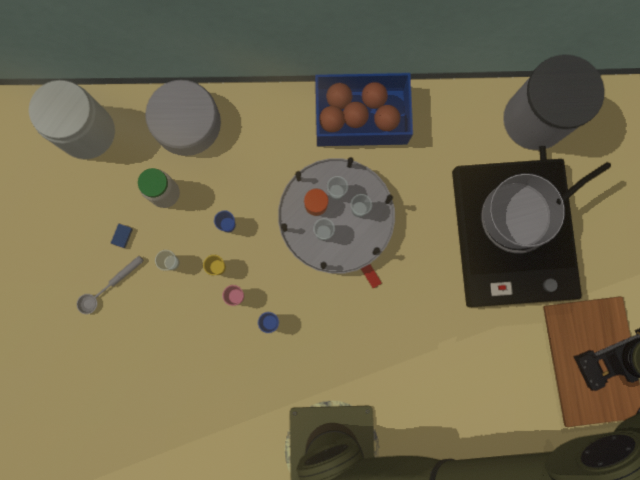

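View pics/side.png

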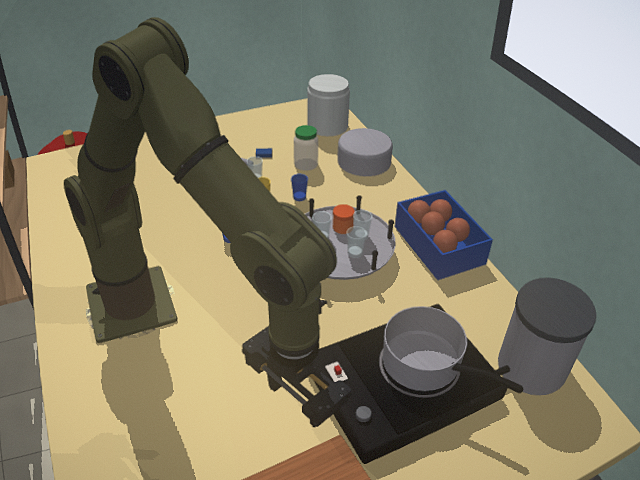

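The top view shows the tray centre near (337,216) and the red mark at (371,277).

- **Orange/red candidates:** the tin on the tray (316,202), the oranges in the blue crate (355,108), the red mark (371,277) and the hob's red label (502,288). I choose (316,202).
- **Glasses on the tray:** (338,187), (361,205) and (324,229). The blue, pink and yellow cups and the glass at (168,261) are off the tray.

```bash
cat >> h.py <<'E'
def meas(s,pr=True):
    im=s['img'];hsv=cv2.cvtColor(im,cv2.COLOR_RGB2HSV)
    yy,xx=np.mgrid[:480,:640];near=np.hypot(xx-337,yy-216)
    def blobs(m,amin):
        n,l,st,c=cv2.connectedComponentsWithStats(m.astype(np.uint8));return [(c[i],st[i,4],l==i) for i in range(1,n) if st[i,4]>=amin]
    H,S,V=[hsv[...,i].astype(int) for i in range(3)]
    out={}
    out['tin']=[(np.round(c,1),a,np.round(onz(s,c,.104),4)) for c,a,_ in blobs((H<14)&(S>170)&(V>120)&(near<50),60)]
    out['mark']=[(np.round(c,1),a,np.round(onz(s,c,.006),4)) for c,a,_ in blobs(((H<8)|(H>172))&(S>150)&(near>50)&(near<85),40)]
    out['peg']=[(np.round(c,1),a,np.round(onz(s,c,.085),4)) for c,a,_ in blobs((V<60)&(near<75),12)]
    return out
E
python3 - <<'E'
from h import *
s=snap('top');o=meas(s)
for k in o:
    for x in o[k]:print(k,*x)
P=np.array([x[2][:2] for x in o['peg']])
A=np.c_[2*P,np.ones(len(P))];c=np.linalg.lstsq(A,(P**2).sum(1),rcond=None)[0];print('circ',c[:2],np.sqrt(c[2]+c[:2]@c[:2]))
C=c[:2];f=lambda p:np.degrees(np.arctan2(*(np.array(p[:2])-C)[::-1]))
for x in o['peg']:print(f(x[2]),np.linalg.norm(x[2][:2]-C))
for k in('tin','mark'):
    for x in o[k]:print(k,f(x[2]),np.linalg.norm(x[2][:2]-C))
cv2.imwrite('pics/crop.png',cv2.resize(s['img'][145:305,260:420,::-1],(600,600),interpolation=cv2.INTER_CUBIC))
E
```

```text
tin [315.8 200.4] 398 [0.6034 0.0247 0.104 ]
mark [371.1 275.9] 207 [ 0.4232 -0.1135  0.006 ]
peg [336.4 143.6] 131 [ 0.7504 -0.0304  0.085 ]
peg [349.7 162.1] 39 [ 0.7024 -0.0622  0.085 ]
peg [298.1 175.8] 34 [0.6702 0.0669 0.085 ]
peg [388.5 199. ] 37 [ 0.6069 -0.1554  0.085 ]
peg [283.8 227. ] 34 [0.5424 0.1047 0.085 ]
peg [375.9 250.7] 34 [ 0.4789 -0.1195  0.085 ]
peg [323.  265.1] 25 [0.4466 0.0108 0.085 ]
circ [ 0.58677889 -0.0260274 ] 0.1386902489579353
-1.530805608968864 0.1636795225162724
-17.372536104728237 0.1211474203769327
48.08561533568323 0.12487826876559886
-81.15970791750533 0.1309279551489464
108.7511484056972 0.13805483844101185
-139.0924228535322 0.14274096572850165
165.28005809313518 0.14493577672024224
tin 71.85833673571105 0.053380988534794886
mark -151.86468593192544 0.1854980075710799
```

View pics/crop.png

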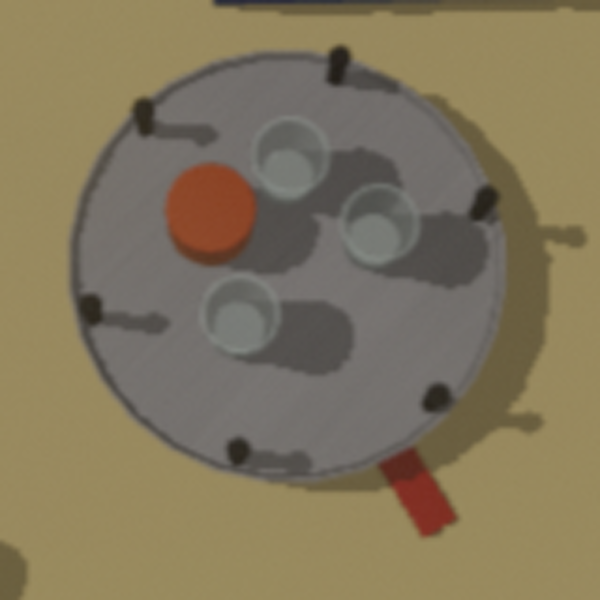

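The crop shows the orange tin at (211,213), with its three clear glasses beside it. There are six pegs, and the red strip is at the lower right. I'll refit the circle without the crate blob and compute the peg straddle pose.

```bash
sed -i 's/if st\[i,4\]>=amin\]/if amin<=st[i,4]<500]/; s/(near<75),12/(near<75),12)[0:] if a<90 else 0) for c,a,_ in [] ] if 0 else [(np.round(c,1),a,np.round(onz(s,c,.085),4)) for c,a,_ in blobs((V<60)\&(near<75),12/; ' h.py
python3 - <<'E'
import re
t=open('h.py').read()
i=t.index("    out['peg']");j=t.index("    return out")
t=t[:i]+"    out['peg']=[(np.round(c,1),a,np.round(onz(s,c,.082),4)) for c,a,_ in blobs((V<60)&(near<72)&(near>35),12) if a<90]\n"+t[j:]
t+='''
def report(s,C=None):
    o=meas(s);P=np.array([x[2][:2] for x in o['peg']]).reshape(-1,2)
    if C is None:
        c=np.linalg.lstsq(np.c_[2*P,np.ones(len(P))],(P**2).sum(1),rcond=None)[0];print('circ',c[:2],np.sqrt(c[2]+c[:2]@c[:2]));C=c[:2]
    for k in o:
        for x in o[k]:
            d=x[2][:2]-C;print(k,x[0],x[2],'ang',round(np.degrees(np.arctan2(d[1],d[0])),1),'r',round(np.hypot(*d),4))
'''
open('h.py','w').write(t)
E
python3 - <<'E'
from h import *
from scipy.spatial.transform import Rotation as R
report(snap('top'))
print(R.from_quat(r.get_state()['eef_rot']).as_matrix().round(3))
E
```

```text
circ [ 0.57481419 -0.02587145] 0.13376993266174675
tin [315.8 200.5] [0.6033 0.0247 0.104 ] ang 60.6 r 0.058
mark [371.1 275.9] [ 0.4232 -0.1135  0.006 ] ang -150.0 r 0.1751
peg [349.7 162. ] [ 0.7035 -0.0623  0.082 ] ang -15.8 r 0.1337
peg [298.1 175.8] [0.6709 0.0669 0.082 ] ang 44.0 r 0.1336
peg [388.4 199.1] [ 0.6073 -0.1556  0.082 ] ang -75.9 r 0.1337
peg [283.8 227. ] [0.5431 0.1046 0.082 ] ang 103.7 r 0.1343
peg [375.9 250.7] [ 0.4792 -0.1199  0.082 ] ang -135.5 r 0.1341
peg [323.  265.2] [0.4467 0.0106 0.082 ] ang 164.1 r 0.1332
[[ 0.93   0.368 -0.   ]
 [ 0.368 -0.93   0.001]
 [-0.    -0.001 -1.   ]]
```

Measurements agree with the given sizes: axis (0.5748, −0.0259), peg radius 133.8 mm, tin radius 58 mm. The tin must turn +149.4° anticlockwise.

**Plan:** straddle the peg at 164° with loosely open fingers and push it 89° round. Then do the same with the next peg for the last 60°.

```bash
python3 -m pendant '[[0.1,[40,-27,0],[0,0,0]],[0.1,[40,-27,0],[0,0,0]],[0.1,[40,-27,0],[0,0,0]],[0.1,[40,-27,0],[0,0,0]],[0.1,[40,-27,0],[0,0,0]],[0.1,[40,-27,0],[0,0,0]],[0.1,[40,-29,0],[0,0,0]]]'
python3 -m pendant '[[0.1,[20,-40,0],[0,0,0]],[0.1,[20,-40,0],[0,0,0]],[0.1,[20,-40,0],[0,0,0]],[0.1,[20,-40,0],[0,0,0]],[0.1,[20,-40,0],[0,0,0]],[0.1,[20,-40,0],[0,0,0]],[0.1,[19,-40,0],[0,0,0]]]'
python3 -m pendant '[[0.1,[0,0,0],[0,0,9.4]],[0.1,[0,0,0],[0,0,9.4]],[0.1,[0,0,0],[0,0,9.4]],[0.1,[0,0,0],[0,0,9.3]],[0.1,[0,0,20],[0,0,0]],[0.1,[0,0,20],[0,0,0]],[0.1,[0,0,0],[0,0,0]]]'
cat >> h.py <<'E'
C=np.array([.5748,-.0259])
def where(peg,dr=0):
    from scipy.spatial.transform import Rotation as R
    st=r.get_state();p=st['tool_pos'];M=R.from_quat(st['eef_rot']).as_matrix()
    t=np.radians(peg);g=np.r_[C+(.1338+dr)*np.array([np.cos(t),np.sin(t)]),.072]
    d=p[:2]-C
    psi=np.degrees(np.arctan2(M[1,0],M[0,0]))
    print('t',st['clock'],'tcp',p.round(4),'ang',np.degrees(np.arctan2(d[1],d[0])).round(1)%360,'r',np.hypot(*d).round(4),'psi',psi.round(1),'z',M[:,2].round(3),'q7',st['q'][6].round(2),'open',st['opening'],'F',st['contact_force'].round(1))
    print('to peg, tool mm',(M.T@(g-p)*1e3).round(1),'turn z',round((psi-(peg-180)+180)%360-180,1))
E
python3 -c "
from h import *;where(164.1)"
```

```text
clock: 1.08
tool_pos: [0.4209, -0.2993, 0.2387]
eef_rot: [0.982, 0.187, 0.0, 0.0]
contact_force: [-0.5, 0.0, 0.2]
opening: 0.453
finger_force: 0.0
clock: 1.95
tool_pos: [0.4464, 0.0125, 0.2388]
eef_rot: [0.982, 0.187, 0.0, 0.0]
contact_force: [0.3, -0.4, 0.6]
opening: 0.451
finger_force: 0.0
clock: 2.82
tool_pos: [0.4454, 0.011, 0.1979]
eef_rot: [0.99, -0.138, -0.001, 0.0]
contact_force: [0.0, 0.3, 0.5]
opening: 0.451
finger_force: 0.0
t 2.825 tcp [0.4454 0.011  0.1979] ang 164.1 r 0.1346 psi -15.9 z [-0.003 -0.    -1.   ] q7 -1.91 open 0.45092528448856434 F [0.  0.3 0.5]
to peg, tool mm [ 1.100e+00 -1.000e-01  1.259e+02] turn z 0.0
```

```bash
python3 -m pendant '[[0.1,[0,0,30],[0,0,0]],[0.1,[0,0,30],[0,0,0]],[0.1,[0,0,25],[0,0,0]],[0.1,[0,0,20],[0,0,0]],[0.1,[0,0,20],[0,0,0]],[0.1,[0,0,0],[0,0,0]]]'
python3 -c "
from h import *;where(164.1);snap('wrist','w1.png');snap('top','t1.png')"
```

```text
clock: 3.58
tool_pos: [0.4463, 0.011, 0.0734]
eef_rot: [0.99, -0.138, -0.001, 0.0]
contact_force: [0.5, -0.2, 1.2]
opening: 0.452
finger_force: 0.0
t 3.575 tcp [0.4463 0.011  0.0734] ang 164.0 r 0.1337 psi -15.9 z [-0.001 -0.    -1.   ] q7 -1.89 open 0.45200911574808833 F [ 0.5 -0.2  1.2]
to peg, tool mm [-0.1  0.3  1.4] turn z -0.0
```

View pics/w1.png

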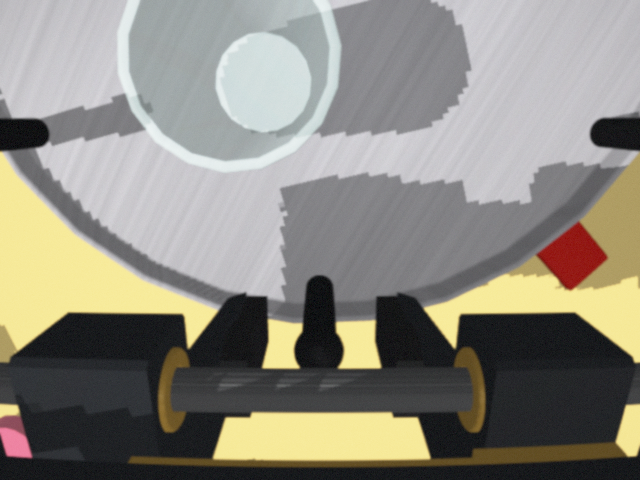

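The wrist view shows the peg centred between the fingers at (319,350). The glass is well clear. I start the arc.

```bash
python3 -m pendant '[[0.1,[0.1,4.7,0],[0,0,-2]],[0.1,[0.1,4.7,0],[0,0,-2]],[0.1,[0.1,4.7,0],[0,0,-2]],[0.1,[0.1,4.7,0],[0,0,-2]],[0.1,[0.2,7,0],[0,0,-3]],[0.1,[0.2,7,0],[0,0,-3]],[0.1,[0.2,7,0],[0,0,-3]],[0.1,[0.2,7,0],[0,0,-3]]]'
python3 -c "
from h import *;where(184);report(snap('top'),C)"
```

```text
clock: 4.68
tool_pos: [0.4417, -0.0359, 0.0737]
eef_rot: [0.999, 0.037, 0.0, 0.0]
contact_force: [-0.2, 1.8, 0.9]
opening: 0.455
finger_force: 0.7
t 4.675 tcp [ 0.4417 -0.0359  0.0737] ang 184.3 r 0.1334 psi 4.3 z [ 0. -0. -1.] q7 -1.66 open 0.4549279243886137 F [-0.2  1.8  0.9]
to peg, tool mm [-0.4 -0.7  1.7] turn z 0.3
tin [313.5 206.2] [0.5892 0.0307 0.104 ] ang 75.7 r 0.0584
peg [336.3 160.2] [ 0.7086 -0.0289  0.082 ] ang -1.3 r 0.1338
peg [383.1 186.4] [ 0.6397 -0.1436  0.082 ] ang -61.1 r 0.1344
peg [289.2 239.8] [0.511 0.092 0.082] ang 118.4 r 0.1341
peg [374.8 270.4] [ 0.4311 -0.1154  0.082 ] ang -148.1 r 0.1693
peg [327.5 279. ] [0.4126 0.0005 0.082 ] ang 170.8 r 0.1643
```

The tray turned 14.7° and the tin is riding with it. I continue.

```bash
python3 -m pendant '[[0.1,[0.3,9.3,0],[0,0,-4]],[0.1,[0.3,9.3,0],[0,0,-4]],[0.1,[0.3,9.3,0],[0,0,-4]],[0.1,[0.3,9.3,0],[0,0,-4]],[0.1,[0.3,9.3,0],[0,0,-4]],[0.1,[0.3,9.3,0],[0,0,-4]],[0.1,[0.3,9.3,0],[0,0,-4]],[0.1,[0.3,9.3,0],[0,0,-4]]]'
python3 -c "
from h import *;where(216)"
python3 -m pendant '[[0.1,[0.3,9.3,0],[0,0,-4]],[0.1,[0.3,9.3,0],[0,0,-4]],[0.1,[0.3,9.3,0],[0,0,-4]],[0.1,[0.3,9.3,0],[0,0,-4]],[0.1,[0.3,9.3,0],[0,0,-4]],[0.1,[0.3,9.3,0],[0,0,-4]],[0.1,[0.2,7,0],[0,0,-3]],[0.1,[0.2,7,0],[0,0,-3]]]'
python3 -c "
from h import *;where(248);report(snap('top'),C)"
```

```text
clock: 5.72
tool_pos: [0.4661, -0.1046, 0.0735]
eef_rot: [0.95, 0.311, -0.001, -0.0]
contact_force: [-0.3, 1.8, 0.3]
opening: 0.448
finger_force: 0.7
t 5.725 tcp [ 0.4661 -0.1046  0.0735] ang 215.9 r 0.1342 psi 36.3 z [-0.001  0.    -1.   ] q7 -1.27 open 0.447738550770474 F [-0.3  1.8  0.3]
to peg, tool mm [0.4 0.2 1.5] turn z 0.3
clock: 6.72
tool_pos: [0.5188, -0.1484, 0.0733]
eef_rot: [0.838, 0.546, -0.001, -0.001]
contact_force: [-0.9, 0.9, 1.0]
opening: 0.448
finger_force: 0.7
t 6.725 tcp [ 0.5188 -0.1484  0.0733] ang 245.5 r 0.1347 psi 66.2 z [-0.003 -0.    -1.   ] q7 -0.84 open 0.4482500148050047 F [-0.9  0.9  1. ]
to peg, tool mm [0.9 6.  1.3] turn z -1.8
tin [320.3 229.1] [0.5325 0.0154 0.104 ] ang 135.7 r 0.0591
mark [371.2 275.9] [ 0.423  -0.1137  0.006 ] ang -150.0 r 0.1754
peg [335.8 160.6] [ 0.7077 -0.0276  0.082 ] ang -0.7 r 0.1329
peg [383. 186.] [ 0.6406 -0.1433  0.082 ] ang -60.7 r 0.1346
peg [394.6 192.2] [ 0.6243 -0.1717  0.082 ] ang -71.2 r 0.154
peg [387.9 203.3] [ 0.5967 -0.1539  0.082 ] ang -80.3 r 0.1299
peg [289.5 240.3] [0.5096 0.0914 0.082 ] ang 119.1 r 0.1342
peg [337.4 266.8] [ 0.442  -0.0245  0.082 ] ang 179.4 r 0.1328
```

Everything rides along: the tray has turned 75° and the tin is at 135.7°, with 74.3° to go. I release this peg and move to the next one, at 179.3°.

```bash
python3 -m pendant '[[0.1,[0,-6,0],[0,0,0]],[0.1,[0,-6,0],[0,0,0]],[0.1,[0,0,-15],[0,0,0]],[0.1,[0,0,-25],[0,0,0]],[0.1,[0,0,-25],[0,0,0]],[0.1,[0,0,-10],[0,0,0]],[0.1,[0,0,0],[0,0,0]]]'
python3 -c "
from h import *;where(179.3);report(snap('top'),C)"
```

```text
clock: 7.65
tool_pos: [0.5097, -0.1433, 0.1495]
eef_rot: [0.838, 0.545, 0.001, 0.001]
contact_force: [-0.2, -0.2, -1.6]
opening: 0.45
finger_force: 0.0
t 7.65 tcp [ 0.5097 -0.1433  0.1495] ang 241.0 r 0.1342 psi 66.1 z [ 0.002 -0.001 -1.   ] q7 -0.77 open 0.4499997522193382 F [-0.2 -0.2 -1.6]
to peg, tool mm [  80.9 -111.2   77.3] turn z 66.8
tin [320.6 229.4] [0.5317 0.0148 0.104 ] ang 136.6 r 0.0593
mark [371.2 275.9] [ 0.4232 -0.1137  0.006 ] ang -149.9 r 0.1752
peg [334.8 160.8] [ 0.7072 -0.0252  0.082 ] ang 0.3 r 0.1324
peg [382.5 185.3] [ 0.6425 -0.1421  0.082 ] ang -59.8 r 0.1345
peg [397.3 188.8] [ 0.6327 -0.1786  0.082 ] ang -69.2 r 0.1633
peg [395.1 205.3] [ 0.5912 -0.1715  0.082 ] ang -83.6 r 0.1465
peg [290.  240.8] [0.5083 0.09   0.082 ] ang 119.8 r 0.1336
peg [338.6 266.8] [ 0.4419 -0.0273  0.082 ] ang -179.4 r 0.1329
```

```bash
python3 -m pendant '[[0.1,[20,-28,0],[0,0,0]],[0.1,[20,-28,0],[0,0,0]],[0.1,[20,-28,0],[0,0,0]],[0.1,[19,-26,0],[0,0,0]],[0.1,[0,0,0],[0,0,9.4]],[0.1,[0,0,0],[0,0,9.4]],[0.1,[0,0,0],[0,0,9.4]],[0.1,[0,0,0],[0,0,9.4]]]'
python3 -m pendant '[[0.1,[0,0,0],[0,0,9.4]],[0.1,[0,0,0],[0,0,9.4]],[0.1,[0,0,0],[0,0,9.5]],[0.1,[0,0,0],[0,0,0]]]'
python3 -c "
from h import *;where(180.2)"
```

```text
clock: 8.7
tool_pos: [0.4402, -0.0262, 0.148]
eef_rot: [0.97, 0.244, -0.001, -0.0]
contact_force: [0.3, 0.4, 0.5]
opening: 0.447
finger_force: 0.0
clock: 9.2
tool_pos: [0.4403, -0.0262, 0.1481]
eef_rot: [1.0, 0.003, -0.001, 0.0]
contact_force: [0.3, 0.4, 1.2]
opening: 0.445
finger_force: 0.0
t 9.2 tcp [ 0.4403 -0.0262  0.1481] ang 180.1 r 0.1345 psi 0.3 z [-0.002 -0.001 -1.   ] q7 -1.77 open 0.44530810214481675 F [0.3 0.4 1.2]
to peg, tool mm [ 0.8  0.1 76.1] turn z 0.1
```

```bash
python3 -m pendant '[[0.1,[0,0,25],[0,0,0]],[0.1,[0,0,25],[0,0,0]],[0.1,[0,0,15],[0,0,0]],[0.1,[0,0,10],[0,0,0]],[0.1,[0,0,0],[0,0,0]]]'
python3 -m pendant '[[0.1,[0.1,4.7,0],[0,0,-2]],[0.1,[0.1,4.7,0],[0,0,-2]],[0.1,[0.1,4.7,0],[0,0,-2]],[0.1,[0.1,4.7,0],[0,0,-2]],[0.1,[0.2,7,0],[0,0,-3]],[0.1,[0.2,7,0],[0,0,-3]],[0.1,[0.2,7,0],[0,0,-3]],[0.1,[0.2,7,0],[0,0,-3]]]'
python3 -c "
from h import *;where(200)"
python3 -m pendant '[[0.1,[0.3,9.3,0],[0,0,-4]],[0.1,[0.3,9.3,0],[0,0,-4]],[0.1,[0.3,9.3,0],[0,0,-4]],[0.1,[0.3,9.3,0],[0,0,-4]],[0.1,[0.3,9.3,0],[0,0,-4]],[0.1,[0.3,9.3,0],[0,0,-4]],[0.1,[0.3,9.3,0],[0,0,-4]],[0.1,[0.3,9.3,0],[0,0,-4]]]'
python3 -m pendant '[[0.1,[0.3,9.3,0],[0,0,-4]],[0.1,[0.3,9.3,0],[0,0,-4]],[0.1,[0.2,7,0],[0,0,-3]],[0.1,[0.2,7,0],[0,0,-3]],[0.1,[0.1,4.7,0],[0,0,-2]],[0.1,[0,0,0],[0,0,0]]]'
python3 -c "
from h import *;where(248);report(snap('top'),C)"
```

```text
clock: 9.82
tool_pos: [0.4404, -0.0262, 0.0731]
eef_rot: [1.0, 0.002, -0.001, 0.0]
contact_force: [0.4, -0.0, 0.9]
opening: 0.444
finger_force: 0.0
clock: 10.82
tool_pos: [0.4494, -0.0726, 0.0737]
eef_rot: [0.984, 0.177, 0.0, 0.0]
contact_force: [0.1, 1.7, 0.1]
opening: 0.453
finger_force: 0.7
t 10.825 tcp [ 0.4494 -0.0726  0.0737] ang 200.4 r 0.1338 psi 20.4 z [ 0. -0. -1.] q7 -1.55 open 0.45335693469617677 F [0.1 1.7 0.1]
to peg, tool mm [ 0.  -1.   1.7] turn z 0.4
clock: 11.82
tool_pos: [0.492, -0.1321, 0.0735]
eef_rot: [0.897, 0.441, -0.001, -0.0]
contact_force: [-0.3, 1.5, 0.3]
opening: 0.45
finger_force: 0.7
clock: 12.58
tool_pos: [0.5246, -0.1509, 0.0735]
eef_rot: [0.828, 0.56, -0.0, 0.0]
contact_force: [0.0, -0.7, -0.0]
opening: 0.448
finger_force: 0.0
t 12.575 tcp [ 0.5246 -0.1509  0.0735] ang 248.1 r 0.1347 psi 68.2 z [-0.    -0.001 -1.   ] q7 -0.86 open 0.44757841738113097 F [ 0.  -0.7 -0. ]
to peg, tool mm [ 0.9 -0.3  1.5] turn z 0.2
tin [344.8 234.3] [ 0.5184 -0.0436  0.104 ] ang -162.6 r 0.0591
mark [371.2 275.9] [ 0.4231 -0.1138  0.006 ] ang -149.9 r 0.1753
peg [332.9 160.6] [ 0.7078 -0.0206  0.082 ] ang 2.3 r 0.1331
peg [381.4 183.7] [ 0.6466 -0.1396  0.082 ] ang -57.7 r 0.1345
peg [394.3 190. ] [ 0.6299 -0.1711  0.082 ] ang -69.2 r 0.1553
peg [388.8 201.6] [ 0.6009 -0.1562  0.082 ] ang -78.7 r 0.1329
peg [291.2 242.5] [0.5041 0.0873 0.082 ] ang 122.0 r 0.1335
peg [340.4 266.6] [ 0.4422 -0.0318  0.082 ] ang -177.5 r 0.1327
```

```bash
python3 -m pendant '[[0.1,[0.2,7,0],[0,0,-3]],[0.1,[0.2,7,0],[0,0,-3]],[0.1,[0.1,4.7,0],[0,0,-2]],[0.1,[0.1,4.7,0],[0,0,-2]],[0.1,[0.1,4.7,0],[0,0,-2]],[0.1,[0,1,0],[0,0,-0.5]],[0.1,[0,0,0],[0,0,0]]]'
python3 -c "
from h import *;where(260.5);report(snap('top','t3.png'),C)"
```

```text
clock: 13.5
tool_pos: [0.5529, -0.1576, 0.0737]
eef_rot: [0.762, 0.647, 0.0, 0.0]
contact_force: [-1.0, -0.3, -0.4]
opening: 0.447
finger_force: 0.4
t 13.5 tcp [ 0.5529 -0.1576  0.0737] ang 260.6 r 0.1336 psi 80.7 z [ 0.001  0.    -1.   ] q7 -0.65 open 0.4468930646643107 F [-1.  -0.3 -0.4]
to peg, tool mm [-0.2 -0.2  1.7] turn z 0.2
tin [349.6 232.1] [ 0.5235 -0.0553  0.104 ] ang -150.2 r 0.0591
mark [371.2 275.9] [ 0.423  -0.1137  0.006 ] ang -150.0 r 0.1754
peg [321.8 162.2] [0.7042 0.0074 0.082 ] ang 14.4 r 0.1336
peg [373.8 175. ] [ 0.669  -0.1214  0.082 ] ang -45.4 r 0.1341
peg [298.5 251.4] [0.4818 0.0699 0.082 ] ang 134.2 r 0.1335
peg [351.9 264.9] [ 0.4458 -0.0599  0.082 ] ang -165.2 r 0.1334
```

View pics/t3.png

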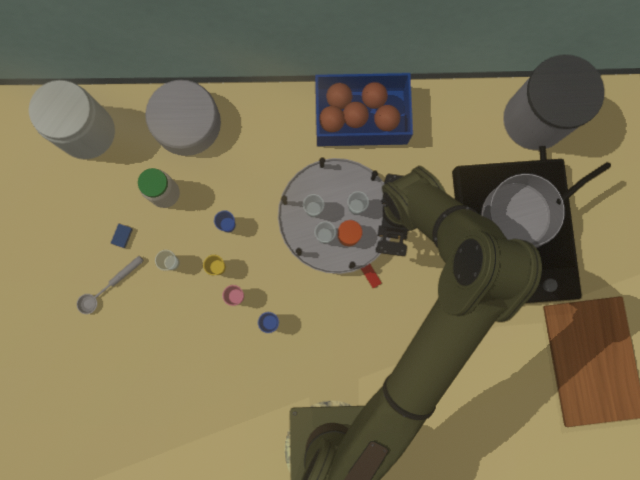

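The picture shows the tin at (350,233), in line with the mark at (371,276), and all three glasses in place. I back off to the middle of the gap, lift clear and check.

```bash
python3 -m pendant '[[0.1,[0,-5,0],[0,0,0]],[0.1,[0,-5,0],[0,0,0]],[0.1,[0,-2,-10],[0,0,0]],[0.1,[0,0,-25],[0,0,0]],[0.1,[0,0,-40],[0,0,0]],[0.1,[0,0,-40],[0,0,0]],[0.1,[0,0,0],[0,0,0]],[0.1,[0,0,0],[0,0,0]]]'
python3 -c "
from h import *;where(260.5);report(snap('top'),C)"
```

```text
clock: 14.55
tool_pos: [0.5404, -0.1559, 0.1887]
eef_rot: [0.762, 0.647, -0.0, 0.0]
contact_force: [-0.5, 0.7, -0.5]
opening: 0.449
finger_force: 0.0
t 14.55 tcp [ 0.5404 -0.1559  0.1887] ang 255.2 r 0.1345 psi 80.7 z [-0. -0. -1.] q7 -0.53 open 0.44916910543695016 F [-0.5  0.7 -0.5]
to peg, tool mm [  0.2  12.5 116.7] turn z 0.2
tin [349.6 232.1] [ 0.5235 -0.0553  0.104 ] ang -150.2 r 0.0591
mark [371.2 276. ] [ 0.4228 -0.1137  0.006 ] ang -150.0 r 0.1755
peg [321.8 162.3] [0.7041 0.0073 0.082 ] ang 14.4 r 0.1335
peg [373.8 175. ] [ 0.669  -0.1214  0.082 ] ang -45.4 r 0.1341
peg [298.6 251.4] [0.4817 0.0696 0.082 ] ang 134.3 r 0.1334
peg [351.9 264.9] [ 0.4458 -0.0599  0.082 ] ang -165.2 r 0.1334
```

```bash
python3 -c "
from plant import r;print(r.finish_job())"
```

```text
the job is handed in; nothing more can be done
None
```

The job is handed in: the tin stands at the front within about 0.2° of the red mark's line by the last camera measurement, the tray is at rest with the glasses in place, the arm is clear, and the hand-in returned no verdict.

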